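# Cap the specimen jar and close its shipping carton

## Task

The specimen jar with the red cap has to go off to the lab: press its red press-on cap fully home where the jar stands, then set the jar upright on the floor of the open cardboard carton without dropping it. Then fold down the two short end flaps, and after them the long lid over the top, until all three lie flat and the carton is closed. Leave the blue-capped jar, the vial, the pump bottle and the kidney dish where they stand.

Things in the scene. Friction and masses are not known exactly. Their poses are not given: they have to be found in the camera images.
- jar: white specimen jar with a cream label and a RED cap; body 42 mm diameter, 55 mm tall to the shoulder; loose, stands upright, about 80 g with its cap (mass varies). Origin: centre of its underside, z up along the jar. Take it by the body from above, fingers about 40 mm above its underside
- red_cap (a joint): height of the red cap (44 mm diameter, 16 mm tall, ribbed rim) above its closed position on the jar, in m: 0 = fully home, skirt on the shoulder and cap top 71 mm above the jar's underside; starts 5 to 7.5 mm raised. A tight sliding fit: moves down only under about 5 N pressed along the jar's axis, hits a firm stop when home, and stays where it is left
- red_cap_top (a point): centre of the top face of the red cap
- carton: brown cardboard carton, fixed to the table, open at the top; outside 120 mm (own x) by 140 mm (own y), 85 mm high, walls and floor 3 mm. Origin: centre of its underside; own +x points to the side with the lid's hinge (the robot's left, give or take 0.45 rad), own +y to the end nearer the robot. Inside a bare flat floor, 114 x 134 mm; the jar may stand anywhere on it
- flap_near (a joint): short end flap hinged along the carton's own +y rim (the end nearer the robot), 104 mm wide, 48 mm from hinge to free edge, 3 mm thick, white inside, blue stripe outside near its edge; hinge angle in rad: 0 = folded flat over the box, pi/2 = straight up, more = leaning outwards; starts at 1.75 to 2.15; limit 2.3. Stiff crease (0.02 N m): stays where left, stops at 0
- flap_near_hinge (a point): middle of the near flap's crease, at the top of the wall, 84 mm above the table
- flap_near_edge (a point): middle of the near flap's free edge
- flap_far (a joint): the same kind of short end flap on the carton's own -y rim (the end farther from the robot); same size, angles and behaviour
- flap_far_hinge (a point): middle of the far flap's crease, 84 mm above the table
- flap_far_edge (a point): middle of the far flap's free edge
- lid (a joint): long lid hinged along the carton's own +x rim, 140 mm wide, 120 mm long, 3 mm thick, white inside, red stripe outside, 14 mm tuck lip at the free edge (seen only); hinge angle in rad: 0 = flat over the box and the end flaps, pi/2 = straight up, more = leaning outwards; starts at 1.75 to 2.15; limit 2.3. Stiff crease (0.05 N m): stays at any angle, stops at 0.
- lid_hinge (a point): middle of the lid's crease, 85 mm above the table
- lid_edge (a point): middle of the lid's free edge (outer face)
- spare_jar: the same jar with a BLUE cap already closed, 71 mm tall; leave alone. Origin: centre of its underside. It and the red-capped jar may have changed places
- vial: small amber glass vial, 22 mm diameter, 44 mm tall, loose; leave alone. Origin: centre of its underside
- pump_bottle: white pump bottle with green pump head, 64 mm diameter, 166 mm tall, loose; leave alone. Origin: centre of its underside
- kidney_dish: steel kidney dish, about 110 x 220 mm, 40 mm high, loose, empty; leave alone. Origin: underside, about its middle; long side along its own y
Not all that is in view belongs to the job. There is more than one size of the carton; the job needs the smaller.

How it is judged:
By the outcome, as a careful person would: the job done as asked, in the order asked, and still so for the second after the job is handed in, with the robot touching nothing.
It also fails if it takes over 64 s, if anything falls off the work surface, if the arm or the gripper's body presses on something with over 40 N, if the wrist force passes 120 N, or if a joint passes its speed limit or range.

## Robot

A 6-joint arm with a two-finger parallel gripper is mounted at the origin on the work surface. World frame = base frame: x ahead of the robot, y to its left, z up, the work surface at z = 0. Lengths are in m, angles in rad, forces in N, time in s.
With the tool pointing down it reaches from about 0.375 to 0.975 m from the base axis. Payload 3.8 kg.
Tool frame: the origin (TCP) lies midway between the tips of the shut fingers; the grasp point (between the pads) lies 19 mm behind it; x points along the fingers, z is the direction in which the jaws open and shut, and the axes are right-handed (so a half turn about x gives the same grasp; the last joint's range is limited). The gripper opens to 85 mm and grips with 20 to 120 N. Pads are 22 mm wide; open, the fingers measure 114 mm over their backs; the gripper's body (76 mm by 85 mm) begins 54 mm behind the grasp point. The pads swing forward as they close: fully open they stand 13 mm farther back than shut.
Start: joints at [1.206, 0.264, 1.604, -0, 1.274, -0.037], TCP at [0.217, 0.639, 0.231] pointing down, gripper open.
Joint ranges: [-2.63, 2.63], [-0.94, 2.18], [0.31, 2.57], [-1.31, 4.45], [0, 2.66], [-2.55, 2.55]. Speed limits (rad/s): [2.57, 2.57, 3.14, 3.14, 3.14, 3.14].

## Interface

Orientations are given as a rotation vector (axis times angle).
In Python, from workcell import * gives the robot as it stands. The module is installed in compiled form; this text tells all that it offers.
- The arm moves only by the tool carry_out, never from a script. Its arguments are lists of equal length, an entry for each row: "offset": the shift along the tool's x, y, z in cm, a list of three; "delta_rot": the turn, a rotation vector about the tool's x, y, z in degrees, a list of three. A call has exactly 5 rows; each row shifts and turns the commanded pose from where the row before left it, along the tool's axes as they then stand; what a row does not reach is not made up. A row lasts 1/12 s, in which the tool goes at most 41.7 mm and 7.16 degrees, less where a joint would pass 70% of its speed; a pose out of reach is approached as far as the arm can. A call is refused whole if a number of a shift passes 4.17 or a number of a turn 7.16, either way. A call with a gripper value outside its range is refused whole. "fingers" is the opening, from -1 (shut) to 1 (fully open), set as the call begins (left out, the last holds). The fingers move at their own pace and stop on an object; "newtons" is the grip in N (left out, the last holds). Time passes only in rows, so rows that do not move let the fingers close, or fill a call up. It gives the time, the measured TCP pose, the force and the opening at its end, in the units of the state.
- read_state(): the state, without advancing time (a new reading comes with each control period).
- read_camera(name): name is "side" or "top"; returns (picture, depth): 480x640x3 uint8, red, green, blue; 480x640 float32, m along the optical axis (not along the pixel's ray), 0 where there is no reading.
- get_calibration(name): a dict with "fx", "fy", "cx", "cy" (pixels), "R" (3x3) and "t" (3): a world point X has camera coordinates R X + t. Camera axes: x right, y down, z forward; pixel columns grow to the right and rows downward; lengths in m; the calibration is good to about 2 mm. A picture is of the moment at which its call begins. get_calibration takes no time and is no camera call.
- finish_job(): hands the job in, once; it reports no verdict.
The state is a dict: "time": time; "q": joint angles; "joint_vel": joint speeds; "joint_torque": joint torques, N m; "tool_pos": TCP position; "tcp_rot": TCP orientation; "wrist_force": force on the tool from outside, world axes, zero at the start; "torque": the same for the moment, N m; "width": opening from 0.0 (shut) to 1.0 (fully open).
Only numpy, scipy, OpenCV 4.12 (cv2) and the standard library are available. Lean on these libraries where they do the work, as an engineer would, in place of code of your own. Each camera call takes 0.05 s, during which the arm holds its last target. There are 200 camera calls.

## Working session

There is one attempt and no reset: what is moved stays moved. The work goes in short steps, Python scripts to look and compute and a tool call to move; the robot and the scene stay as the last step left them, time stands still between calls to the robot, and variables do not carry over. Pictures are saved under pics/ and viewed, about 8 in all and at most 12, crops included, and the job is handed in when it is done.

Besides the shell and the picture viewer there is one more tool, called after "Call:" as name(argument=value, ...), one argument or row to a line, values as JSON. carry_out: Moves the arm, as the interface text tells. Its arguments: {"type":"object","properties":{"offset":{"type":"array"},"delta_rot":{"type":"array"},"fingers":{"type":"number"},"newtons":{"type":"number"}},"required":["offset","delta_rot"]}

```bash
mkdir -p pics; ls; cat > h.py <<'E'
from workcell import *
import numpy as np, cv2
from scipy.spatial.transform import Rotation as Ro
def snap(n,tag):
    p,d=read_camera(n); cv2.imwrite(f'pics/{tag}.png',p[:,:,::-1]); np.save(f'{tag}_d.npy',d); return p,d
def world(n,u,v,z):
    c=get_calibration(n);R=np.array(c['R']);t=np.array(c['t'])
    return R.T@(np.array([(u-c['cx'])/c['fx']*z,(v-c['cy'])/c['fy']*z,z])-t)
def cloud(n,d):
    c=get_calibration(n);R=np.array(c['R']);t=np.array(c['t'])
    v,u=np.mgrid[:480,:640]
    P=np.stack([(u-c['cx'])/c['fx']*d,(v-c['cy'])/c['fy']*d,d],-1)-t
    W=P@R; W[d<=0]=np.nan; return W
E
python3 - <<'E'
from h import *
for n in('side','top'):
    p,d=snap(n,n+'0'); c=get_calibration(n); print(n,c, 'cam pos',-np.array(c['R']).T@np.array(c['t']))
s=read_state(); print(s)
a=cv2.imread('pics/side0.png');b=cv2.imread('pics/top0.png')
E
```

```text
pics
side {'fx': 484.127953795088, 'fy': 484.127953795088, 'cx': 322.22010740154184, 'cy': 241.55961446389708, 'R': array([[ 0.96512847, -0.26164236,  0.0083855 ],
       [-0.15053914, -0.58093513, -0.79990771],
       [ 0.21416117,  0.77075136, -0.60006445]]), 't': array([-0.56388758,  0.22022223,  0.99921137])} cam pos [ 0.36338374 -0.78974556  0.78047716]
top {'fx': 463.61276977417316, 'fy': 463.61276977417316, 'cx': 313.1960768718719, 'cy': 242.0742253474699, 'R': array([[-2.69862771e-02, -9.99631028e-01, -3.09024310e-03],
       [-9.91507864e-01,  2.71601412e-02, -1.27178938e-01],
       [ 1.27215944e-01, -3.68085727e-04, -9.91874976e-01]]), 't': array([0.11174131, 0.5886205 , 1.06740941])} cam pos [0.45084584 0.09610596 1.13394212]
{'time': 0.1, 'q': array([ 1.20606857e+00,  2.64684918e-01,  1.60527103e+00, -4.82377030e-06,
        1.27370614e+00, -3.68709527e-02]), 'joint_vel': array([-0.00149497, -0.00066516, -0.00304172,  0.00086865, -0.00054358,
        0.00119112]), 'joint_torque': array([ 1.02499162e-03, -5.16707182e+01, -3.68592095e+01, -4.37708638e-05,
        6.21958083e-03,  1.55759608e-05]), 'tool_pos': array([0.21710246, 0.63841677, 0.2300636 ]), 'tcp_rot': array([-0.96557233,  1.34841951,  0.96367385]), 'wrist_force': array([-0.40003666,  0.25757494, -0.16566051]), 'torque': array([-0.03081542,  0.00265066, -0.01484117]), 'width': 0.9989206495073937}
```

View pics/side0.png

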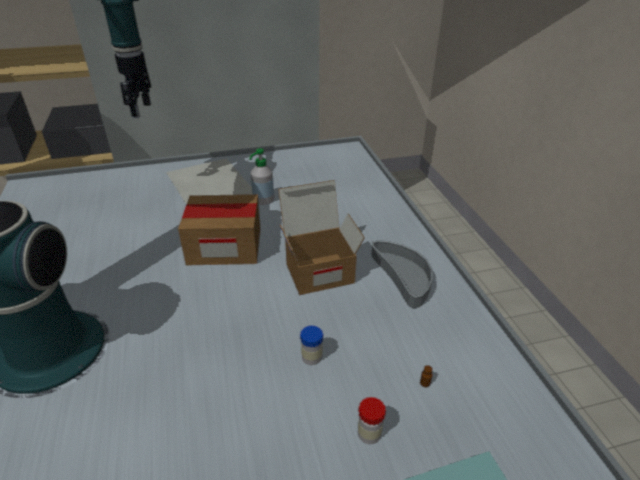

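View pics/top0.png

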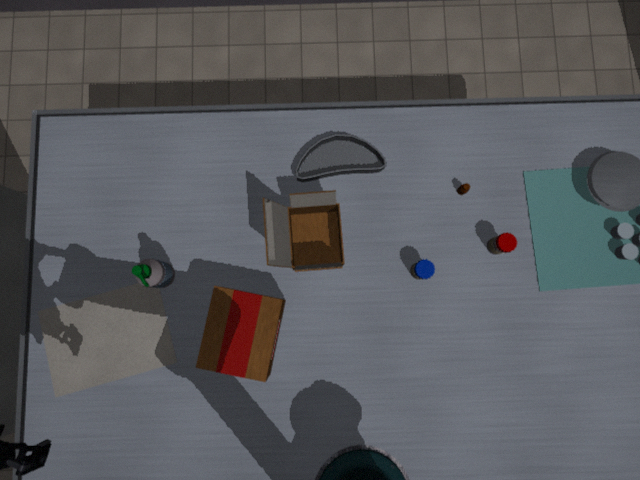

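Side view: the red-capped jar is at about (371,420) and the blue-capped jar at (311,345). The open small carton is at (320,260), and a larger closed carton with a red stripe is at (220,230). Top view: red cap (507,243), blue cap (424,269), open carton (316,238), large carton (240,333). The open carton is clearly the smaller one. I'll confirm this in one enlarged crop and measure.

```bash
python3 - <<'E'
from h import *
s=cv2.imread('pics/side0.png');t=cv2.imread('pics/top0.png')
a=cv2.resize(t[180:280,255:355],(400,400),interpolation=cv2.INTER_CUBIC)
b=cv2.resize(s[175:300,265:390],(400,400),interpolation=cv2.INTER_CUBIC)
c=cv2.resize(s[380:460,330:410],(200,200),interpolation=cv2.INTER_CUBIC)
e=cv2.resize(t[210:290,460:540],(200,200),interpolation=cv2.INTER_CUBIC)
cv2.imwrite('pics/crop1.png',np.vstack([np.hstack([a,b]),np.hstack([c,e,np.zeros((200,400,3),np.uint8)])]))
W={n:cloud(n,np.load(n+'0_d.npy')) for n in('side','top')}
for n,im in(('side',s),('top',t)):
    h=cv2.cvtColor(im,cv2.COLOR_BGR2HSV)
    m=((h[...,0]<8)|(h[...,0]>172))&(h[...,1]>180)&(h[...,2]>90)
    k,l,st,ce=cv2.connectedComponentsWithStats(m.astype(np.uint8))
    for i in range(1,k):
        if st[i,4]>40:
            w=W[n][l==i]; print(n,'red',ce[i],st[i],np.nanmedian(w,0),np.nanpercentile(w,95,axis=0),np.nanpercentile(w,5,axis=0))
# cap top by points
for n in W:
    w=W[n]; h=cv2.cvtColor({'side':s,'top':t}[n],cv2.COLOR_BGR2HSV)
    m=((h[...,0]<8)|(h[...,0]>172))&(h[...,1]>150)
    q=w[m]; q=q[(abs(q[:,0]-.43)<.3)&(q[:,1]<-.1)]; zt=np.percentile(q[:,2],90)
    q2=q[q[:,2]>zt-.004]; print(n,'captop',len(q2),q2.mean(0),q2.min(0),q2.max(0))
E
```

```text
side red [219.74162011 211.57122905] [183 203  73  15 716] [0.38410433 0.25343737 0.11206711] [0.46631076 0.28545597 0.11419456] [0.30950675 0.22390972 0.10988799]
side red [217.8125 240.3625] [199 239  37   3  80] [0.37245951 0.18429237 0.07528201] [0.40701902 0.19431676 0.07954546] [0.33121164 0.17543338 0.07157702]
side red [371.500998   410.18363273] [359 398  26  26 501] [ 0.57212795 -0.35431277  0.07510481] [ 0.59027491 -0.33541661  0.07734965] [ 0.55567491 -0.37048249  0.06899319]
top red [507.03515625 241.890625  ] [499 233  18  19 256] [ 0.5745348  -0.34890589  0.07680414] [ 0.59077535 -0.33320052  0.08008022] [ 0.55810728 -0.36561191  0.07396006]
top red [242.43170598 333.8047175 ] [ 221  290   41   87 1823] [0.38269511 0.25354563 0.1134826 ] [0.46748453 0.28582576 0.11662935] [0.30784993 0.22439952 0.11040997]
side captop 459 [ 0.57374761 -0.35214807  0.0753989 ] [ 0.5520666  -0.37286777  0.07288956] [ 0.5949732  -0.33083632  0.07908764]
top captop 219 [ 0.57457305 -0.34795082  0.07743843] [ 0.55342555 -0.37050497  0.07516439] [ 0.59535905 -0.32747081  0.08249603]
```

View pics/crop1.png

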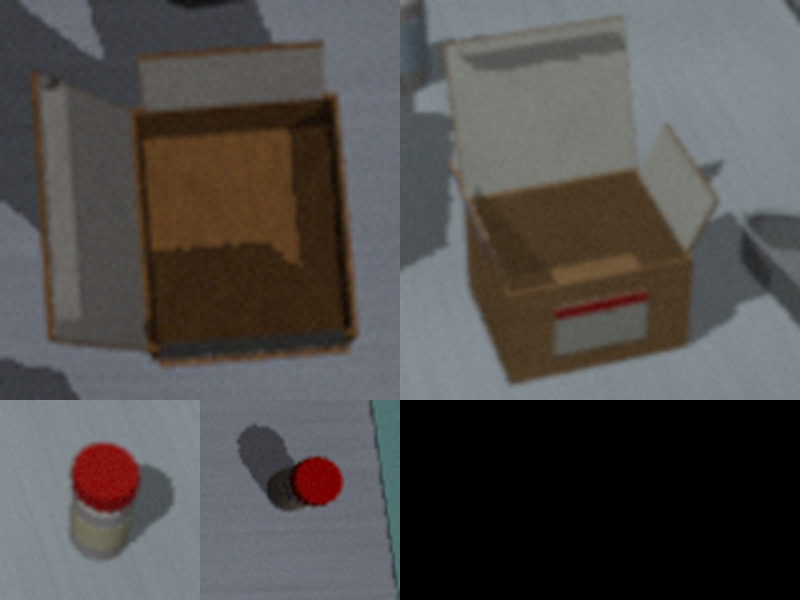

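The crop confirms the targets: the red-capped jar with its cream label, and the small carton with lid left, far flap at the top and near flap nearly edge-on at the bottom. Next I'll measure the carton pose and flap angles.

```bash
python3 - <<'E'
from h import *
W={n:cloud(n,np.load(n+'0_d.npy')) for n in('side','top')}
def ray(n,u,v,z):
    c=get_calibration(n);R=np.array(c['R']);t=np.array(c['t']);o=-R.T@t
    d=R.T@np.array([(u-c['cx'])/c['fx'],(v-c['cy'])/c['fy'],1]);return o+d*(z-o[2])/d[2]
cs=[ray('top',255+u/4-.4,180+v/4-.4,.0845) for u,v in((135,112),(336,97),(354,345),(151,350))]
for p in cs: print('rim',p.round(4))
print([np.linalg.norm(cs[i]-cs[(i+1)%4]).round(4) for i in range(4)])
print('side rim near-right', ray('side',265+510/3.2,175+290/3.2,.0845),'far-right',ray('side',265+692/3.2-125,175+258/3.2,.0845))
# all points near carton above the table
P=np.vstack([W[n].reshape(-1,3) for n in W]); P=P[~np.isnan(P).any(1)]
P=P[(abs(P[:,0]-.51)<.16)&(abs(P[:,1]-.1)<.2)]
lid=P[(P[:,2]>.1)&(P[:,1]>.13)&(P[:,0]>.4)]
c0=sum(cs)/4; print('centre',c0)
yaxis=(cs[3]+cs[2]-cs[0]-cs[1]);yaxis[2]=0;yaxis/=np.linalg.norm(yaxis)
xa=np.array([yaxis[1],-yaxis[0],0]); 
if xa[1]<0: xa=-xa
print('x',xa,'y',yaxis, 'cam yaw of x',np.arctan2(xa[1],xa[0]))
# fit yaw/centre
L=np.c_[(P-c0)@xa,(P-c0)@yaxis,P[:,2]]
np.save('L.npy',L)
# floor
f=L[(abs(L[:,0])<.05)&(abs(L[:,1])<.06)&(L[:,2]<.02)]; print('floor z',np.median(f[:,2]),len(f))
far=L[(L[:,1]<-.072)&(L[:,1]>-.115)&(abs(L[:,0])<.05)&(L[:,2]>.09)]
near=L[(L[:,1]>.06)&(L[:,1]<.125)&(abs(L[:,0])<.05)&(L[:,2]>.09)]
lid=L[(L[:,0]>.06)&(L[:,0]<.14)&(abs(L[:,1])<.065)&(L[:,2]>.095)]
for n,q,a,s in(('far',far,1,-1),('near',near,1,1),('lid',lid,0,1)):
    x=s*q[:,a];k=np.polyfit(q[:,2],x,1);print(n,len(q),'hinge offset',np.polyval(k,.0845),'angle',np.pi/2+np.arctan(k[0]),'max z',np.percentile(q[:,2],98), 'out max',np.percentile(x,98), 'resid',np.std(x-np.polyval(k,q[:,2])), 'lat',np.percentile(q[:,1-a],[2,98]))
E
```

```text
rim [0.6671 0.1508 0.0845]
rim [0.6727 0.0348 0.0845]
rim [0.5293 0.0294 0.0845]
rim [0.5296 0.1445 0.0845]
[np.float64(0.1162), np.float64(0.1435), np.float64(0.1151), np.float64(0.1377)]
side rim near-right [ 0.81095923 -0.0407483   0.0845    ] far-right [0.67367412 0.03226622 0.0845    ]
centre [0.59965049 0.08986614 0.0845    ]
x [-0.04135995  0.99914431  0.        ] y [-0.99914431 -0.04135995  0.        ] cam yaw of x 1.612168073895371
floor z 0.00285284911884729 2043Traceback (most recent call last):
  File "<stdin>", line 28, in <module>
    raise TypeError("expected non-empty vector for x")
TypeError: expected non-empty vector for x
```

```bash
cat > m.py <<'E'
from h import *
def carton(tag='0',c0=(.5997,.0899),yaw=1.612,names=('side','top')):
    P=np.vstack([cloud(n,np.load(n+tag+'_d.npy')).reshape(-1,3) for n in names]); P=P[~np.isnan(P).any(1)]
    P=P[(abs(P[:,0]-.6)<.2)&(abs(P[:,1]-.09)<.22)]
    xa=np.array([np.cos(yaw),np.sin(yaw)]);ya=np.array([-xa[1],xa[0]])
    return np.c_[(P[:,:2]-c0)@xa,(P[:,:2]-c0)@ya,P[:,2]]
E
python3 - <<'E'
from m import *
for ns in(('side',),('top',),('side','top')):
    L=carton(names=ns)
    print(ns)
    far=L[(L[:,1]<-.072)&(L[:,1]>-.115)&(abs(L[:,0])<.05)&(L[:,2]>.09)]
    near=L[(L[:,1]>.055)&(L[:,1]<.125)&(abs(L[:,0])<.05)&(L[:,2]>.09)]
    lid=L[(L[:,0]>.05)&(L[:,0]<.14)&(abs(L[:,1])<.065)&(L[:,2]>.095)]
    for n,q,a,s in(('far',far,1,-1),('near',near,1,1),('lid',lid,0,1)):
        if len(q)<10: print(n,len(q));continue
        x=s*q[:,a];k=np.polyfit(q[:,2],x,1);l=np.polyfit(q[:,1-a],x,1)[0];print(n,len(q),'hinge',np.polyval(k,.0845).round(4),'ang',(np.pi/2+np.arctan(k[0])).round(3),'zmax',np.percentile(q[:,2],98).round(4), 'out',np.percentile(x,98).round(4), 'res',np.std(x-np.polyval(k,q[:,2])).round(4),'slope',l.round(3),'lat',np.percentile(q[:,1-a],[1,99]).round(4))
    # outer walls: near face, right face
    w=L[(L[:,2]>.02)&(L[:,2]<.07)&(L[:,0]<-.05)&(L[:,0]>-.075)&(abs(L[:,1])<.06)]
    if len(w)>9: print('right wall x',np.polyfit(w[:,1],w[:,0],1),len(w), np.median(w[:,0]))
    r=L[(L[:,2]>.08)&(L[:,2]<.09)&(abs(L[:,0])<.08)&(abs(L[:,1])<.08)]
    print('rim ext',np.percentile(r,[1,99],axis=0).round(4))
E
```

```text
('side',)
far 404 hinge 0.0694 ang 2.022 zmax 0.1274 out 0.0915 res 0.0014 slope -0.007 lat [-0.0482  0.049 ]
near 55 hinge 0.0709 ang 1.761 zmax 0.132 out 0.0812 res 0.0013 slope 0.016 lat [-0.0489  0.0472]
lid 2275 hinge 0.0614 ang 1.902 zmax 0.1959 out 0.1021 res 0.0033 slope -0.01 lat [-0.0638  0.0636]
right wall x [-0.00786003 -0.06039707] 803 -0.06046414378080986
rim ext [[-0.0622 -0.0727  0.0802]
 [ 0.065   0.0683  0.0899]]
('top',)
far 550 hinge 0.0677 ang 2.034 zmax 0.1299 out 0.0922 res 0.0016 slope -0.004 lat [-0.0494  0.0487]
near 257 hinge 0.0639 ang 1.887 zmax 0.1334 out 0.0814 res 0.0011 slope 0.009 lat [-0.0491  0.0483]
lid 1368 hinge 0.0618 ang 1.872 zmax 0.1995 out 0.1039 res 0.0038 slope -0.005 lat [-0.0636  0.0639]
right wall x [-0.00790682 -0.05729572] 70 -0.05721346722955038
rim ext [[-0.0603 -0.0719  0.0803]
 [ 0.0616  0.0676  0.0898]]
('side', 'top')
far 954 hinge 0.0686 ang 2.023 zmax 0.1293 out 0.0921 res 0.0016 slope -0.005 lat [-0.0494  0.0489]
near 312 hinge 0.0639 ang 1.893 zmax 0.1332 out 0.0813 res 0.0012 slope 0.008 lat [-0.0495  0.0483]
lid 3643 hinge 0.0619 ang 1.884 zmax 0.1983 out 0.1033 res 0.0037 slope -0.008 lat [-0.0637  0.0637]
right wall x [-0.00805471 -0.06014819] 873 -0.06028303561925636
rim ext [[-0.0617 -0.0727  0.0802]
 [ 0.0647  0.0681  0.0899]]
```

```bash
cat > rel.py <<'E'
from h import *
def R0():
    s=read_state(); return np.array(s['tool_pos']),Ro.from_rotvec(s['tcp_rot'])
def rel(*targets,yaw=None):
    """tool-frame cm from present pose to each world target in turn"""
    p,R=R0()
    print('pos',p.round(4),'axes',R.as_matrix().round(3).tolist(),'F',read_state()['wrist_force'].round(1),'t',read_state()['time'],'w',round(read_state()['width'],3))
    for t in targets:
        d=R.inv().apply(np.array(t)-p)*100; print('to',t,'cm',d.round(2)); p=np.array(t)
E
python3 - <<'E'
from rel import *
rel((.574,-.35,.15))
p,R=R0()
# wanted: x down, z along carton +-y axis
yw=1.604
for s in(1,-1):
    z=s*np.array([-np.sin(yw),np.cos(yw),0]);x=np.array([0,0,-1.]);M=np.c_[x,np.cross(z,x),z]
    print(s,np.degrees((R.inv()*Ro.from_matrix(M)).as_rotvec()).round(1))
E
```

```text
pos [0.2171 0.6384 0.2301] axes [[-0.001, -0.947, 0.322], [-0.002, 0.322, 0.947], [-1.0, 0.0, -0.002]] F [-0.4  0.3 -0.2] t 0.1 w 0.999
to (0.574, -0.35, 0.15) cm [  8.17 -65.62 -82.07]
1 [-1.107e+02 -1.000e-01 -1.000e-01]
-1 [69.3 -0.1  0.1]
```

Call:
carry_out(
  offset=[
    [0, 0, 0],
    [0, 0, 0],
    [0, 0, 0],
    [0, 0, 0],
    [0, 0, 0],
  ],
  delta_rot=[
    [7, 0, 0],
    [7, 0, 0],
    [7, 0, 0],
    [7, 0, 0],
    [7, 0, 0],
  ],
  fingers=-1,
  newtons=40,
)

```text
time: 0.52
tool_pos: [0.2172, 0.6386, 0.2305]
tcp_rot: [-0.491, 1.516, 0.49]
wrist_force: [-0.4, -0.6, -0.1]
width: 0.3
```

Call:
carry_out(
  offset=[
    [0, 0, 0],
    [0, 0, 0],
    [0, 0, 0],
    [0, 0, 0],
    [0, 0, 0],
  ],
  delta_rot=[
    [7, 0, 0],
    [7, 0, 0],
    [7, 0, 0],
    [7, 0, 0],
    [6.3, 0, 0],
  ],
)

```text
time: 0.93
tool_pos: [0.2172, 0.6387, 0.2305]
tcp_rot: [-0.023, 1.571, 0.021]
wrist_force: [0.0, -0.4, 0.4]
width: 0.001
```

Call:
carry_out(
  offset=[
    [0, -3.33, 1.08],
    [0, -3.33, 1.08],
    [0, -3.33, 1.08],
    [0, -3.33, 1.08],
    [0, -3.33, 1.08],
  ],
  delta_rot=[
    [0, 0, 0],
    [0, 0, 0],
    [0, 0, 0],
    [0, 0, 0],
    [0, 0, 0],
  ],
)

```text
time: 1.35
tool_pos: [0.2769, 0.4726, 0.2305]
tcp_rot: [-0.028, 1.571, 0.026]
wrist_force: [0.6, -0.4, -0.0]
width: 0.0
```

Call:
carry_out(
  offset=[
    [0, -3.33, 1.08],
    [0, -3.33, 1.08],
    [0, -3.33, 1.08],
    [0, -3.33, 1.08],
    [0, -3.33, 1.08],
  ],
  delta_rot=[
    [0, 0, 0],
    [0, 0, 0],
    [0, 0, 0],
    [0, 0, 0],
    [0, 0, 0],
  ],
)

```text
time: 1.77
tool_pos: [0.3363, 0.308, 0.2309]
tcp_rot: [-0.027, 1.571, 0.026]
wrist_force: [0.2, 0.3, 0.2]
width: -0.004
```

Call:
carry_out(
  offset=[
    [0, -3.33, 1.08],
    [0, -3.33, 1.08],
    [0, -3.33, 1.08],
    [0, -3.33, 1.08],
    [0, -3.33, 1.08],
  ],
  delta_rot=[
    [0, 0, 0],
    [0, 0, 0],
    [0, 0, 0],
    [0, 0, 0],
    [0, 0, 0],
  ],
)

```text
time: 2.18
tool_pos: [0.3958, 0.1436, 0.231]
tcp_rot: [-0.027, 1.571, 0.026]
wrist_force: [0.4, 0.8, -0.7]
width: 0.002
```

Call:
carry_out(
  offset=[
    [0, -3.33, 1.08],
    [0, -3.33, 1.08],
    [0, -3.33, 1.08],
    [0, -3.33, 1.08],
    [0, -3.33, 1.08],
  ],
  delta_rot=[
    [0, 0, 0],
    [0, 0, 0],
    [0, 0, 0],
    [0, 0, 0],
    [0, 0, 0],
  ],
)

```text
time: 2.6
tool_pos: [0.4554, -0.0211, 0.231]
tcp_rot: [-0.026, 1.571, 0.026]
wrist_force: [-0.3, -0.2, 0.2]
width: -0.002
```

Call:
carry_out(
  offset=[
    [0, -3.33, 1.08],
    [0, -3.33, 1.08],
    [0, -3.33, 1.08],
    [0, -3.33, 1.08],
    [0, -3.33, 1.08],
  ],
  delta_rot=[
    [0, 0, 0],
    [0, 0, 0],
    [0, 0, 0],
    [0, 0, 0],
    [0, 0, 0],
  ],
)

```text
time: 3.02
tool_pos: [0.5149, -0.1856, 0.2308]
tcp_rot: [-0.026, 1.571, 0.026]
wrist_force: [1.5, 0.8, -0.2]
width: 0.001
```

Call:
carry_out(
  offset=[
    [0, -3.33, 1.08],
    [0, -3.33, 1.08],
    [0, -3.33, 1.08],
    [0, -3.33, 1.08],
    [0, -3.33, 1.08],
  ],
  delta_rot=[
    [0, 0, 0],
    [0, 0, 0],
    [0, 0, 0],
    [0, 0, 0],
    [0, 0, 0],
  ],
)

```text
time: 3.43
tool_pos: [0.5745, -0.3501, 0.2305]
tcp_rot: [-0.025, 1.572, 0.027]
wrist_force: [1.5, 0.5, -0.2]
width: -0.004
```

```bash
python3 -c "
from rel import *
rel((.574,-.35,.1),(.574,-.35,.08))"
```

```text
pos [ 0.5745 -0.3501  0.2305] axes [[-0.001, -0.033, 0.999], [0.001, 0.999, 0.033], [-1.0, 0.001, -0.001]] F [ 1.5  0.5 -0.2] t 3.4333 w -0.004
to (0.574, -0.35, 0.1) cm [13.05 -0.   -0.04]
to (0.574, -0.35, 0.08) cm [ 2. -0.  0.]
```

Call:
carry_out(
  offset=[
    [3, 0, 0],
    [3, 0, 0],
    [3, 0, 0],
    [3, 0, 0],
    [2.2, 0, 0],
  ],
  delta_rot=[
    [0, 0, 0],
    [0, 0, 0],
    [0, 0, 0],
    [0, 0, 0],
    [0, 0, 0],
  ],
)

```text
time: 3.85
tool_pos: [0.5728, -0.3476, 0.0854]
tcp_rot: [-0.024, 1.574, 0.028]
wrist_force: [0.1, -0.2, -0.4]
width: 0.002
```

Call:
carry_out(
  offset=[
    [0.2, 0, 0],
    [0.2, 0, 0],
    [0.2, 0, 0],
    [0.1, 0, 0],
    [0.0, 0, 0],
  ],
  delta_rot=[
    [0, 0, 0],
    [0, 0, 0],
    [0, 0, 0],
    [0, 0, 0],
    [0, 0, 0],
  ],
)

```text
time: 4.27
tool_pos: [0.5758, -0.3493, 0.0844]
tcp_rot: [-0.028, 1.568, 0.025]
wrist_force: [-0.7, -0.0, -0.3]
width: 0.002
```

Call:
carry_out(
  offset=[
    [0.1, 0, 0],
    [0.1, 0, 0],
    [0.1, 0, 0],
    [0.1, 0, 0],
    [0.0, 0, 0],
  ],
  delta_rot=[
    [0, 0, 0],
    [0, 0, 0],
    [0, 0, 0],
    [0, 0, 0],
    [0, 0, 0],
  ],
)

```text
time: 4.68
tool_pos: [0.5744, -0.3484, 0.0781]
tcp_rot: [-0.026, 1.571, 0.026]
wrist_force: [0.3, 0.1, 0.4]
width: -0.0
```

Call:
carry_out(
  offset=[
    [0.1, 0, 0],
    [0.1, 0, 0],
    [0.1, 0, 0],
    [0.1, 0, 0],
    [0.0, 0, 0],
  ],
  delta_rot=[
    [0, 0, 0],
    [0, 0, 0],
    [0, 0, 0],
    [0, 0, 0],
    [0, 0, 0],
  ],
)

```text
time: 5.1
tool_pos: [0.5747, -0.3486, 0.0747]
tcp_rot: [-0.026, 1.57, 0.026]
wrist_force: [-1.4, 0.6, 4.3]
width: -0.003
```

Call:
carry_out(
  offset=[
    [0.05, 0, 0],
    [0.05, 0, 0],
    [0.05, 0, 0],
    [0, 0, 0],
    [0.0, 0, 0],
  ],
  delta_rot=[
    [0, 0, 0],
    [0, 0, 0],
    [0, 0, 0],
    [0, 0, 0],
    [0, 0, 0],
  ],
)

```text
time: 5.52
tool_pos: [0.5747, -0.3486, 0.0729]
tcp_rot: [-0.026, 1.57, 0.026]
wrist_force: [-0.0, 0.7, 5.0]
width: -0.002
```

Cap is sliding at about 5 N. I'll keep going until it hits the firm stop near 71 mm.

Call:
carry_out(
  offset=[
    [0.05, 0, 0],
    [0.05, 0, 0],
    [0.05, 0, 0],
    [0, 0, 0],
    [0.0, 0, 0],
  ],
  delta_rot=[
    [0, 0, 0],
    [0, 0, 0],
    [0, 0, 0],
    [0, 0, 0],
    [0, 0, 0],
  ],
)

```text
time: 5.93
tool_pos: [0.5746, -0.3486, 0.0712]
tcp_rot: [-0.026, 1.571, 0.026]
wrist_force: [-0.2, 0.5, 4.3]
width: 0.001
```

Call:
carry_out(
  offset=[
    [0.05, 0, 0],
    [0.05, 0, 0],
    [0, 0, 0],
    [0, 0, 0],
    [0.0, 0, 0],
  ],
  delta_rot=[
    [0, 0, 0],
    [0, 0, 0],
    [0, 0, 0],
    [0, 0, 0],
    [0, 0, 0],
  ],
)

```text
time: 6.35
tool_pos: [0.5748, -0.3487, 0.0711]
tcp_rot: [-0.027, 1.57, 0.026]
wrist_force: [-2.6, 0.4, 8.3]
width: -0.003
```

Call:
carry_out(
  offset=[
    [0.05, 0, 0],
    [0.05, 0, 0],
    [0, 0, 0],
    [0, 0, 0],
    [0.0, 0, 0],
  ],
  delta_rot=[
    [0, 0, 0],
    [0, 0, 0],
    [0, 0, 0],
    [0, 0, 0],
    [0, 0, 0],
  ],
)

```text
time: 6.77
tool_pos: [0.5751, -0.3489, 0.0711]
tcp_rot: [-0.027, 1.57, 0.026]
wrist_force: [-2.9, 2.4, 11.6]
width: 0.001
```

Call:
carry_out(
  offset=[
    [-1, 0, 0],
    [-1.5, 0, 0],
    [-1.5, 0, 0],
    [-1.5, 0, 0],
    [-1.5, 0, 0],
  ],
  delta_rot=[
    [0, 0, 0],
    [0, 0, 0],
    [0, 0, 0],
    [0, 0, 0],
    [0, 0, 0],
  ],
  fingers=1,
)

```text
time: 7.18
tool_pos: [0.5741, -0.3482, 0.139]
tcp_rot: [-0.026, 1.572, 0.027]
wrist_force: [-0.5, 0.9, 0.9]
width: 0.711
```

```bash
cat > cap.py <<'E'
from h import *
def cap(tag):
    p,d=snap('side',tag); w=cloud('side',d); h=cv2.cvtColor(p,cv2.COLOR_RGB2HSV)
    m=((h[...,0]<8)|(h[...,0]>172))&(h[...,1]>150); q=w[m]; q=q[q[:,1]<-.1]
    zt=np.nanpercentile(q[:,2],85); q=q[q[:,2]>zt-.004]; print('cap',len(q),np.nanmean(q,0),(np.nanmin(q,0)+np.nanmax(q,0))/2)
E
python3 -c "
from cap import *; cap('side1')
from rel import *; rel((.5745,-.35,.017))"
```

```text
cap 457 [ 0.5735337  -0.35249181  0.070134  ] [ 0.56240702 -0.35167106  0.13096525]
pos [ 0.5759 -0.3494  0.1429] axes [[0.003, -0.033, 0.999], [-0.002, 0.999, 0.033], [-1.0, -0.002, 0.003]] F [ 0.7 -0.3  2.3] t 7.2333 w 0.795
to (0.5745, -0.35, 0.017) cm [12.59 -0.02 -0.18]
```

Call:
carry_out(
  offset=[
    [1, 0, 0],
    [2.5, 0, 0],
    [3, 0, 0],
    [3, 0, 0],
    [2.2, 0, 0],
  ],
  delta_rot=[
    [0, 0, 0],
    [0, 0, 0],
    [0, 0, 0],
    [0, 0, 0],
    [0, 0, 0],
  ],
)

```text
time: 7.65
tool_pos: [0.5718, -0.3468, 0.017]
tcp_rot: [-0.024, 1.575, 0.029]
wrist_force: [-0.4, -0.3, -0.1]
width: 0.999
```

Call:
carry_out(
  offset=[
    [0.3, 0, 0],
    [0.1, 0, 0],
    [0, 0, 0],
    [0, 0, 0],
    [0, 0, 0],
  ],
  delta_rot=[
    [0, 0, 0],
    [0, 0, 0],
    [0, 0, 0],
    [0, 0, 0],
    [0, 0, 0],
  ],
)

```text
time: 8.07
tool_pos: [0.5761, -0.3495, 0.0204]
tcp_rot: [-0.028, 1.568, 0.025]
wrist_force: [0.2, 0.6, -0.1]
width: 1.005
```

Call:
carry_out(
  offset=[
    [0, 0, 0],
    [0, 0, 0],
    [0, 0, 0],
    [0, 0, 0],
    [0, 0, 0],
  ],
  delta_rot=[
    [0, 0, 0],
    [0, 0, 0],
    [0, 0, 0],
    [0, 0, 0],
    [0, 0, 0],
  ],
  fingers=-1,
  newtons=35,
)

```text
time: 8.48
tool_pos: [0.575, -0.3488, 0.0193]
tcp_rot: [-0.027, 1.57, 0.026]
wrist_force: [-0.9, 0.8, 4.8]
width: 0.491
```

Call:
carry_out(
  offset=[
    [0, 0, 0],
    [0, 0, 0],
    [0, 0, 0],
    [0, 0, 0],
    [0, 0, 0],
  ],
  delta_rot=[
    [0, 0, 0],
    [0, 0, 0],
    [0, 0, 0],
    [0, 0, 0],
    [0, 0, 0],
  ],
)

```text
time: 8.9
tool_pos: [0.575, -0.3488, 0.0193]
tcp_rot: [-0.027, 1.57, 0.026]
wrist_force: [-1.0, 1.0, 5.7]
width: 0.488
```

Call:
carry_out(
  offset=[
    [-0.2, 0, 0],
    [-0.8, 0, 0],
    [-1, 0, 0],
    [-1, 0, 0],
    [-1, 0, 0],
  ],
  delta_rot=[
    [0, 0, 0],
    [0, 0, 0],
    [0, 0, 0],
    [0, 0, 0],
    [0, 0, 0],
  ],
)

```text
time: 9.32
tool_pos: [0.5747, -0.3487, 0.0594]
tcp_rot: [-0.026, 1.57, 0.026]
wrist_force: [0.8, -0.5, -1.4]
width: 0.489
```

Call:
carry_out(
  offset=[
    [-1.8, 0, 0],
    [-1.8, 0, 0],
    [-1.8, 0, 0],
    [-1.8, 0, 0],
    [-1.8, 0, 0],
  ],
  delta_rot=[
    [0, 0, 0],
    [0, 0, 0],
    [0, 0, 0],
    [0, 0, 0],
    [0, 0, 0],
  ],
)

```text
time: 9.73
tool_pos: [0.5748, -0.3487, 0.1504]
tcp_rot: [-0.027, 1.57, 0.026]
wrist_force: [-0.0, -0.3, -0.8]
width: 0.49
```

Call:
carry_out(
  offset=[
    [0, 1.3, 0.2],
    [0, 2.3, 0.3],
    [0, 3, 0.3],
    [0, 3.3, 0.3],
    [0, 3.3, 0.3],
  ],
  delta_rot=[
    [0, 0, 0],
    [0, 0, 0],
    [0, 0, 0],
    [0, 0, 0],
    [0, 0, 0],
  ],
)

```text
time: 10.15
tool_pos: [0.5836, -0.2141, 0.1478]
tcp_rot: [-0.025, 1.571, 0.026]
wrist_force: [1.2, -0.7, -0.7]
width: 0.493
```

Call:
carry_out(
  offset=[
    [0, 3.3, 0.3],
    [0, 3.3, 0.3],
    [0, 3.3, 0.3],
    [0, 3.3, 0.3],
    [0, 3.3, 0.3],
  ],
  delta_rot=[
    [0, 0, 0],
    [0, 0, 0],
    [0, 0, 0],
    [0, 0, 0],
    [0, 0, 0],
  ],
)

```text
time: 10.57
tool_pos: [0.5927, -0.0482, 0.1479]
tcp_rot: [-0.026, 1.571, 0.027]
wrist_force: [0.8, -0.8, -0.6]
width: 0.495
```

Call:
carry_out(
  offset=[
    [0, 3.3, 0.3],
    [0, 3.3, 0.3],
    [0, 3, 0.3],
    [0, 2.3, 0.2],
    [0, 1.3, 0.1],
  ],
  delta_rot=[
    [0, 0, 0],
    [0, 0, 0],
    [0, 0, 0],
    [0, 0, 0],
    [0, 0, 0],
  ],
)

```text
time: 10.98
tool_pos: [0.6003, 0.0851, 0.1479]
tcp_rot: [-0.027, 1.571, 0.029]
wrist_force: [1.1, -0.2, -2.1]
width: 0.491
```

```bash
python3 -c "
from rel import *; snap('side','side2');snap('top','top2');rel((.601,.086,.06),(.601,.086,.0225))
a=cv2.imread('pics/side2.png')[130:330,230:430];b=cv2.imread('pics/top2.png')[150:300,240:390]
cv2.imwrite('pics/crop2.png',np.hstack([cv2.resize(a,(400,400)),cv2.resize(b,(400,400))]))"
```

```text
pos [0.6005 0.0841 0.1479] axes [[-0.001, -0.037, 0.999], [0.0, 0.999, 0.037], [-1.0, 0.0, -0.001]] F [ 0.9 -1.1 -0.1] t 11.0833 w 0.493
to (0.601, 0.086, 0.06) cm [8.79 0.19 0.06]
to (0.601, 0.086, 0.0225) cm [ 3.75 -0.    0.  ]
```

View pics/crop2.png

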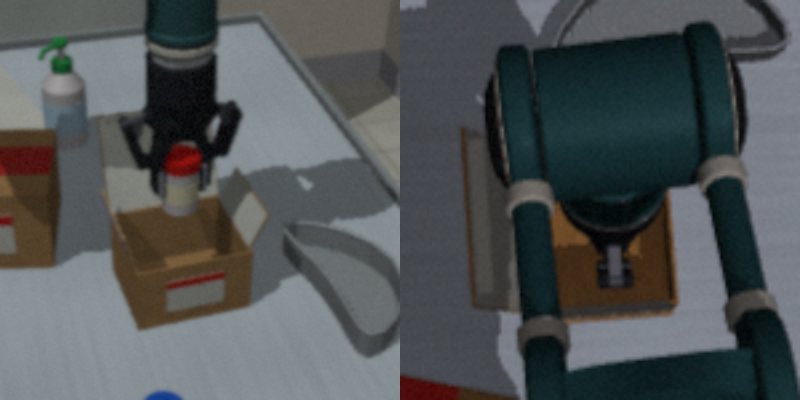

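The crop shows the jar held upright over the open carton, with its cap seated. The flaps and lid are clear of the gripper. I'll lower it now.

Call:
carry_out(
  offset=[
    [1, 0.05, 0],
    [2.2, 0.05, 0],
    [2.2, 0.05, 0],
    [2.2, 0, 0],
    [1.5, 0, 0],
  ],
  delta_rot=[
    [0, 0, 0],
    [0, 0, 0],
    [0, 0, 0],
    [0, 0, 0],
    [0, 0, 0],
  ],
)

```text
time: 11.5
tool_pos: [0.5992, 0.0812, 0.0541]
tcp_rot: [-0.025, 1.574, 0.024]
wrist_force: [-0.4, -0.2, -0.4]
width: 0.493
```

Call:
carry_out(
  offset=[
    [0.8, 0, 0],
    [0.8, 0, 0],
    [0.7, 0, 0],
    [0.4, 0, 0],
    [0.2, 0, 0],
  ],
  delta_rot=[
    [0, 0, 0],
    [0, 0, 0],
    [0, 0, 0],
    [0, 0, 0],
    [0, 0, 0],
  ],
)

```text
time: 11.92
tool_pos: [0.6014, 0.0828, 0.0282]
tcp_rot: [-0.026, 1.57, 0.026]
wrist_force: [0.0, 0.2, -1.5]
width: 0.493
```

Call:
carry_out(
  offset=[
    [0.1, 0, 0],
    [0.1, 0, 0],
    [0.1, 0, 0],
    [0, 0, 0],
    [0, 0, 0],
  ],
  delta_rot=[
    [0, 0, 0],
    [0, 0, 0],
    [0, 0, 0],
    [0, 0, 0],
    [0, 0, 0],
  ],
)

```text
time: 12.33
tool_pos: [0.6014, 0.0832, 0.0256]
tcp_rot: [-0.026, 1.57, 0.026]
wrist_force: [-1.2, -0.4, -0.5]
width: 0.493
```

Call:
carry_out(
  offset=[
    [0.1, 0, 0],
    [0.1, 0, 0],
    [0.1, 0, 0],
    [0, 0, 0],
    [0, 0, 0],
  ],
  delta_rot=[
    [0, 0, 0],
    [0, 0, 0],
    [0, 0, 0],
    [0, 0, 0],
    [0, 0, 0],
  ],
)

```text
time: 12.75
tool_pos: [0.6012, 0.0831, 0.0224]
tcp_rot: [-0.026, 1.571, 0.026]
wrist_force: [-0.2, -0.5, 1.1]
width: 0.494
```

Call:
carry_out(
  offset=[
    [0.1, 0, 0],
    [0, 0, 0],
    [0, 0, 0],
    [0, 0, 0],
    [0, 0, 0],
  ],
  delta_rot=[
    [0, 0, 0],
    [0, 0, 0],
    [0, 0, 0],
    [0, 0, 0],
    [0, 0, 0],
  ],
)

```text
time: 13.17
tool_pos: [0.6013, 0.0831, 0.0223]
tcp_rot: [-0.026, 1.57, 0.026]
wrist_force: [-2.9, 1.0, 6.5]
width: 0.491
```

Call:
carry_out(
  offset=[
    [0, 0, 0],
    [0, 0, 0],
    [0, 0, 0],
    [0, 0, 0],
    [0, 0, 0],
  ],
  delta_rot=[
    [0, 0, 0],
    [0, 0, 0],
    [0, 0, 0],
    [0, 0, 0],
    [0, 0, 0],
  ],
  fingers=0.5,
)

```text
time: 13.58
tool_pos: [0.601, 0.0831, 0.0211]
tcp_rot: [-0.026, 1.571, 0.026]
wrist_force: [0.3, 0.3, 0.3]
width: 0.746
```

Call:
carry_out(
  offset=[
    [0, 0, 0],
    [-0.5, 0, 0],
    [-1, 0, 0],
    [-2, 0, 0],
    [-2, 0, 0],
  ],
  delta_rot=[
    [0, 0, 0],
    [0, 0, 0],
    [0, 0, 0],
    [0, 0, 0],
    [0, 0, 0],
  ],
)

```text
time: 14.0
tool_pos: [0.6005, 0.083, 0.0768]
tcp_rot: [-0.026, 1.572, 0.026]
wrist_force: [0.2, 0.0, 0.4]
width: 0.75
```

Call:
carry_out(
  offset=[
    [-3, 0, 0],
    [-3, 0, 0],
    [-3, 0, 0],
    [-3, 0, 0],
    [-2, 0, 0],
  ],
  delta_rot=[
    [0, 0, 0],
    [0, 0, 0],
    [0, 0, 0],
    [0, 0, 0],
    [0, 0, 0],
  ],
)

```text
time: 14.42
tool_pos: [0.6026, 0.0833, 0.2214]
tcp_rot: [-0.026, 1.565, 0.027]
wrist_force: [0.6, 0.3, 1.1]
width: 0.751
```

```bash
python3 -c "
from rel import *; p,d=snap('side','side3');rel((.45,.09,.22))
w=cloud('side',d);h=cv2.cvtColor(p,cv2.COLOR_RGB2HSV);m=((h[...,0]<8)|(h[...,0]>172))&(h[...,1]>150);q=w[m]
q=q[(abs(q[:,0]-.6)<.06)&(q[:,1]>.03)&(q[:,1]<.14)];print(len(q),np.median(q,0),np.percentile(q[:,2],[5,50,95]))"
```

```text
pos [0.6048 0.0835 0.2255] axes [[0.012, -0.034, 0.999], [0.001, 0.999, 0.034], [-1.0, 0.001, 0.012]] F [1.6 0.  3. ] t 14.4667 w 0.754
to (0.45, 0.09, 0.22) cm [  0.37   1.17 -15.45]
261 [0.59929596 0.07392717 0.07156376] [0.05781356 0.07156376 0.07462842]
```

Cap top inside the carton is at z = 0.072–0.074, as expected for 3 mm floor + 71 mm jar, so the jar is standing. Next is the near flap.

Call:
carry_out(
  offset=[
    [0, 0, -2],
    [0, 0, -3.5],
    [0, 0, -3.5],
    [0, 0, -3.5],
    [0, 0, -2.5],
  ],
  delta_rot=[
    [0, 0, 0],
    [0, 0, 0],
    [0, 0, 0],
    [0, 0, 0],
    [0, 0, 0],
  ],
  fingers=-1,
)

```text
time: 14.88
tool_pos: [0.4484, 0.0779, 0.2163]
tcp_rot: [-0.026, 1.572, 0.026]
wrist_force: [-0.2, -0.0, 0.3]
width: 0.038
```

Call:
carry_out(
  offset=[
    [1, 0, 0],
    [2.3, 0, 0],
    [2.6, 0, 0],
    [2.3, 0, 0],
    [1.4, 0, 0],
  ],
  delta_rot=[
    [0, 0, 0],
    [0, 0, 0],
    [0, 0, 0],
    [0, 0, 0],
    [0, 0, 0],
  ],
)

```text
time: 15.3
tool_pos: [0.4503, 0.0779, 0.1181]
tcp_rot: [-0.027, 1.572, 0.026]
wrist_force: [-0.4, 0.3, -0.4]
width: -0.002
```

```bash
python3 -c "
from rel import *; rel((.518,.083,.120))"
```

```text
pos [0.4503 0.0779 0.1181] axes [[-0.002, -0.034, 0.999], [-0.0, 0.999, 0.034], [-1.0, -0.0, -0.002]] F [-0.4  0.3 -0.4] t 15.3 w -0.002
to (0.518, 0.083, 0.12) cm [-0.2   0.28  6.79]
```

Call:
carry_out(
  offset=[
    [0, 0, 1],
    [0, 0, 1.5],
    [0, 0, 1.5],
    [0, 0, 1.5],
    [0, 0, 1.3],
  ],
  delta_rot=[
    [0, 0, 0],
    [0, 0, 0],
    [0, 0, 0],
    [0, 0, 0],
    [0, 0, 0],
  ],
)

```text
time: 15.72
tool_pos: [0.5222, 0.0805, 0.1219]
tcp_rot: [-0.026, 1.568, 0.026]
wrist_force: [-0.5, -0.1, 1.2]
width: 0.003
```

Call:
carry_out(
  offset=[
    [0, 0, 0.7],
    [0, 0, 0.7],
    [0.2, 0, 0.5],
    [0.2, 0, 0.5],
    [0.4, 0, 0.4],
  ],
  delta_rot=[
    [0, 0, 0],
    [0, 0, 0],
    [0, 0, 0],
    [0, 0, 0],
    [0, 0, 0],
  ],
)

```text
time: 16.13
tool_pos: [0.548, 0.0814, 0.1126]
tcp_rot: [-0.026, 1.569, 0.026]
wrist_force: [0.5, -0.5, 1.6]
width: -0.001
```

Call:
carry_out(
  offset=[
    [0.4, 0, 0.4],
    [0.5, 0, 0.3],
    [0.5, 0, 0.3],
    [0.4, 0, 0.1],
    [0.3, 0, 0.1],
  ],
  delta_rot=[
    [0, 0, 0],
    [0, 0, 0],
    [0, 0, 0],
    [0, 0, 0],
    [0, 0, 0],
  ],
)

```text
time: 16.55
tool_pos: [0.5589, 0.0817, 0.0904]
tcp_rot: [-0.026, 1.571, 0.026]
wrist_force: [0.2, 0.2, 1.0]
width: -0.005
```

Call:
carry_out(
  offset=[
    [0.1, 0, 0],
    [0.1, 0, 0],
    [0.1, 0, 0],
    [0, 0, 0],
    [0, 0, 0],
  ],
  delta_rot=[
    [0, 0, 0],
    [0, 0, 0],
    [0, 0, 0],
    [0, 0, 0],
    [0, 0, 0],
  ],
)

```text
time: 16.97
tool_pos: [0.559, 0.0817, 0.0883]
tcp_rot: [-0.026, 1.571, 0.026]
wrist_force: [0.4, 0.1, 1.1]
width: -0.003
```

Call:
carry_out(
  offset=[
    [0.1, 0, 0],
    [0.1, 0, 0],
    [0.1, 0, 0],
    [0, 0, 0],
    [0, 0, 0],
  ],
  delta_rot=[
    [0, 0, 0],
    [0, 0, 0],
    [0, 0, 0],
    [0, 0, 0],
    [0, 0, 0],
  ],
)

```text
time: 17.38
tool_pos: [0.5591, 0.0817, 0.0852]
tcp_rot: [-0.026, 1.571, 0.026]
wrist_force: [0.3, 0.9, 0.3]
width: -0.004
```

Call:
carry_out(
  offset=[
    [0.1, 0, 0],
    [0.05, 0, 0],
    [0.05, 0, 0],
    [0, 0, 0],
    [0, 0, 0],
  ],
  delta_rot=[
    [0, 0, 0],
    [0, 0, 0],
    [0, 0, 0],
    [0, 0, 0],
    [0, 0, 0],
  ],
)

```text
time: 17.8
tool_pos: [0.5592, 0.0817, 0.084]
tcp_rot: [-0.026, 1.571, 0.026]
wrist_force: [-1.8, 1.4, 4.9]
width: 0.002
```

Call:
carry_out(
  offset=[
    [0.1, 0, 0],
    [0, 0, 0],
    [-0.7, 0, 0],
    [-2, 0, 0],
    [-3, 0, 0],
  ],
  delta_rot=[
    [0, 0, 0],
    [0, 0, 0],
    [0, 0, 0],
    [0, 0, 0],
    [0, 0, 0],
  ],
)

```text
time: 18.22
tool_pos: [0.5563, 0.0814, 0.1366]
tcp_rot: [-0.027, 1.578, 0.026]
wrist_force: [1.4, -0.7, 0.4]
width: 0.003
```

Call:
carry_out(
  offset=[
    [-3, 0, 1.5],
    [-3, 0, 3],
    [-2, 0, 3.5],
    [0, 0, 3.7],
    [0, 0, 3.7],
  ],
  delta_rot=[
    [0, 0, 0],
    [0, 0, 0],
    [0, 0, 0],
    [0, 0, 0],
    [0, 0, 0],
  ],
)

```text
time: 18.63
tool_pos: [0.7155, 0.087, 0.2222]
tcp_rot: [-0.026, 1.565, 0.027]
wrist_force: [-0.0, 1.3, -0.5]
width: -0.003
```

Call:
carry_out(
  offset=[
    [0, 0, 2.5],
    [0, 0, 1.2],
    [0, 0, 0],
    [0, 0, 0],
    [0, 0, 0],
  ],
  delta_rot=[
    [0, 0, 0],
    [0, 0, 0],
    [0, 0, 0],
    [0, 0, 0],
    [0, 0, 0],
  ],
)

```text
time: 19.05
tool_pos: [0.7486, 0.0881, 0.2182]
tcp_rot: [-0.026, 1.572, 0.026]
wrist_force: [-0.2, 0.3, 0.1]
width: -0.001
```

```bash
python3 - <<'E'
from rel import *; from m import *
rel((.75,.084,.12))
snap('side','side4');snap('top','top4')
a=cv2.imread('pics/side4.png')[150:310,240:400];b=cv2.imread('pics/top4.png')[150:300,240:390]
cv2.imwrite('pics/crop4.png',np.hstack([cv2.resize(a,(400,400)),cv2.resize(b,(400,400))]))
for ns in(('side',),('top',)):
    L=carton('4',c0=(.601,.090),yaw=1.604,names=ns)
    q=L[(abs(L[:,0])<.045)&(L[:,1]>.03)&(L[:,1]<.065)&(L[:,2]>.07)&(L[:,2]<.12)]
    print(ns,len(q),'near flap plane z(y)',np.polyfit(q[:,1],q[:,2],1) if len(q)>9 else '',np.median(q[:,2]) )
E
```

```text
pos [0.7486 0.0881 0.2182] axes [[-0.002, -0.034, 0.999], [-0.0, 0.999, 0.034], [-1.0, -0.0, -0.002]] F [-0.2  0.3  0.1] t 19.05 w -0.001
to (0.75, 0.084, 0.12) cm [ 9.82 -0.41  0.15]
('side',) 346 near flap plane z(y) [-0.00895427  0.08317195] 0.08267590230531664
('top',) 0 near flap plane z(y)  nan
  return _methods._mean(a, axis=axis, dtype=dtype,
  ret = ret.dtype.type(ret / rcount)
```

View pics/crop4.png

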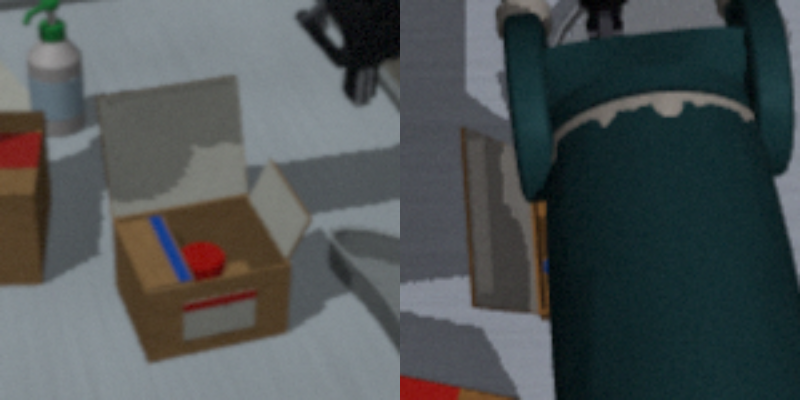

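The near flap lies flat over the rim (plane z ≈ 0.083, slope ≈ 0) and the red-capped jar stands upright inside. The far flap is next, with the same motion mirrored.

Call:
carry_out(
  offset=[
    [1, -0.1, 0],
    [2.3, -0.1, 0],
    [2.7, -0.1, 0],
    [2.4, -0.1, 0],
    [1.4, 0, 0],
  ],
  delta_rot=[
    [0, 0, 0],
    [0, 0, 0],
    [0, 0, 0],
    [0, 0, 0],
    [0, 0, 0],
  ],
)

```text
time: 19.57
tool_pos: [0.7469, 0.0836, 0.1168]
tcp_rot: [-0.027, 1.576, 0.026]
wrist_force: [-1.2, 0.2, -1.0]
width: -0.001
```

Call:
carry_out(
  offset=[
    [0, 0, -1],
    [0, 0, -1.5],
    [0, 0, -1.5],
    [0, 0, -1.5],
    [0, 0, -1.1],
  ],
  delta_rot=[
    [0, 0, 0],
    [0, 0, 0],
    [0, 0, 0],
    [0, 0, 0],
    [0, 0, 0],
  ],
)

```text
time: 19.98
tool_pos: [0.6836, 0.0818, 0.1219]
tcp_rot: [-0.026, 1.568, 0.026]
wrist_force: [2.2, -1.0, 1.1]
width: -0.003
```

Call:
carry_out(
  offset=[
    [0, 0, -0.7],
    [0, 0, -0.7],
    [0.2, 0, -0.5],
    [0.2, 0, -0.5],
    [0.4, 0, -0.4],
  ],
  delta_rot=[
    [0, 0, 0],
    [0, 0, 0],
    [0, 0, 0],
    [0, 0, 0],
    [0, 0, 0],
  ],
)

```text
time: 20.4
tool_pos: [0.6557, 0.081, 0.1129]
tcp_rot: [-0.026, 1.57, 0.026]
wrist_force: [0.7, -1.2, 1.6]
width: 0.004
```

Call:
carry_out(
  offset=[
    [0.4, 0, -0.4],
    [0.5, 0, -0.3],
    [0.5, 0, -0.3],
    [0.4, 0, -0.1],
    [0.3, 0, -0.1],
  ],
  delta_rot=[
    [0, 0, 0],
    [0, 0, 0],
    [0, 0, 0],
    [0, 0, 0],
    [0, 0, 0],
  ],
)

```text
time: 20.82
tool_pos: [0.6431, 0.0805, 0.0906]
tcp_rot: [-0.026, 1.572, 0.026]
wrist_force: [0.2, -0.2, -0.1]
width: -0.003
```

Call:
carry_out(
  offset=[
    [0.1, 0, 0],
    [0.1, 0, 0],
    [0.1, 0, 0],
    [0.1, 0, 0],
    [0, 0, 0],
  ],
  delta_rot=[
    [0, 0, 0],
    [0, 0, 0],
    [0, 0, 0],
    [0, 0, 0],
    [0, 0, 0],
  ],
)

```text
time: 21.23
tool_pos: [0.6438, 0.0805, 0.0876]
tcp_rot: [-0.026, 1.571, 0.026]
wrist_force: [-0.1, 0.4, -0.1]
width: -0.001
```

Call:
carry_out(
  offset=[
    [0.1, 0, 0],
    [0.1, 0, 0],
    [0.1, 0, 0],
    [0, 0, 0],
    [0, 0, 0],
  ],
  delta_rot=[
    [0, 0, 0],
    [0, 0, 0],
    [0, 0, 0],
    [0, 0, 0],
    [0, 0, 0],
  ],
)

```text
time: 21.65
tool_pos: [0.6437, 0.0805, 0.0846]
tcp_rot: [-0.026, 1.571, 0.026]
wrist_force: [0.9, -0.1, -0.0]
width: -0.004
```

Call:
carry_out(
  offset=[
    [0.1, 0, 0],
    [0.05, 0, 0],
    [0, 0, 0],
    [0, 0, 0],
    [0, 0, 0],
  ],
  delta_rot=[
    [0, 0, 0],
    [0, 0, 0],
    [0, 0, 0],
    [0, 0, 0],
    [0, 0, 0],
  ],
)

```text
time: 22.07
tool_pos: [0.6439, 0.0805, 0.084]
tcp_rot: [-0.026, 1.57, 0.026]
wrist_force: [-3.0, -0.0, 5.0]
width: 0.001
```

Call:
carry_out(
  offset=[
    [0.1, 0, 0],
    [0, 0, 0],
    [-0.7, 0, 0],
    [-2, 0, 0],
    [-3.5, 0, 0],
  ],
  delta_rot=[
    [0, 0, 0],
    [0, 0, 0],
    [0, 0, 0],
    [0, 0, 0],
    [0, 0, 0],
  ],
)

```text
time: 22.48
tool_pos: [0.64, 0.0802, 0.1397]
tcp_rot: [-0.027, 1.58, 0.026]
wrist_force: [0.4, 0.2, -0.1]
width: -0.001
```

Call:
carry_out(
  offset=[
    [-3.5, 0, -0.8],
    [-3, 0, -0.8],
    [-2.5, 0, -0.9],
    [-1.5, 0, -0.9],
    [-0.8, 0, -0.8],
  ],
  delta_rot=[
    [0, 0, 0],
    [0, 0, 0],
    [0, 0, 0],
    [0, 0, 0],
    [0, 0, 0],
  ],
)

```text
time: 22.9
tool_pos: [0.6028, 0.0793, 0.2607]
tcp_rot: [-0.026, 1.565, 0.027]
wrist_force: [-0.6, 1.0, 0.6]
width: 0.0
```

Call:
carry_out(
  offset=[
    [0, 2, 0],
    [0, 3.8, 0],
    [0, 4, 0],
    [0, 4, 0],
    [0, 3.8, 0],
  ],
  delta_rot=[
    [0, 0, 0],
    [0, 0, 0],
    [0, 0, 0],
    [0, 0, 0],
    [0, 0, 0],
  ],
)

```text
time: 23.32
tool_pos: [0.595, 0.2565, 0.256]
tcp_rot: [-0.026, 1.572, 0.026]
wrist_force: [1.0, 0.4, -1.4]
width: 0.002
```

Call:
carry_out(
  offset=[
    [0, 0, 0],
    [0.5, 0, 0],
    [2, 0, 0],
    [2, 0, 0],
    [0.5, 0, 0],
  ],
  delta_rot=[
    [0, 0, 0],
    [0, 0, 0],
    [0, 0, 0],
    [0, 0, 0],
    [0, 0, 0],
  ],
)

```text
time: 23.73
tool_pos: [0.5934, 0.2527, 0.2023]
tcp_rot: [-0.028, 1.577, 0.023]
wrist_force: [-0.0, -0.0, -1.2]
width: -0.001
```

```bash
python3 - <<'E'
from rel import *; from m import *
p,R=R0();c=np.array([.601,.09]);ya=np.array([-.0332,.99945]);za=np.array([.99945,.0332])
print('ownx',(p[:2]-c)@ya,'-owny',(p[:2]-c)@za,'z',p[2])
snap('side','side5')
L=carton('5',c0=(.601,.090),yaw=1.604,names=('side',))
for lo,hi in((.025,.065),(-.065,-.025)):
    q=L[(abs(L[:,0])<.045)&(L[:,1]>lo)&(L[:,1]<hi)&(L[:,2]>.075)&(L[:,2]<.12)]
    print(len(q),np.polyfit(q[:,1],q[:,2],1))
q=L[(L[:,0]>.03)&(L[:,0]<.14)&(abs(L[:,1])<.065)&(L[:,2]>.1)&(L[:,2]<.21)];k=np.polyfit(q[:,2],q[:,0],1);print('lid ang',np.pi/2+np.arctan(k[0]),len(q))
E
```

```text
ownx 0.1628616056285122 -owny -0.0021506963625492364 z 0.20226661398981888
397 [-0.01512243  0.08328123]
376 [0.01727276 0.08351365]
lid ang 1.9008487713415494 2171
```

Call:
carry_out(
  offset=[
    [0.6, 0, 0],
    [0.9, 0, 0],
    [0.6, 0, 0],
    [0.3, 0, 0],
    [0, 0, 0],
  ],
  delta_rot=[
    [0, 0, 0],
    [0, 0, 0],
    [0, 0, 0],
    [0, 0, 0],
    [0, 0, 0],
  ],
)

```text
time: 24.2
tool_pos: [0.5955, 0.2547, 0.1825]
tcp_rot: [-0.027, 1.572, 0.026]
wrist_force: [1.4, 0.1, 0.1]
width: -0.0
```

Call:
carry_out(
  offset=[
    [0, -1.2, 0],
    [0, -1.5, 0],
    [0, -1.5, 0],
    [0, -1.3, 0],
    [0, -1, 0],
  ],
  delta_rot=[
    [0, 0, 0],
    [0, 0, 0],
    [0, 0, 0],
    [0, 0, 0],
    [0, 0, 0],
  ],
)

```text
time: 24.62
tool_pos: [0.5983, 0.1879, 0.1838]
tcp_rot: [-0.025, 1.57, 0.025]
wrist_force: [0.0, 0.4, 0.9]
width: -0.001
```

Call:
carry_out(
  offset=[
    [0, -1.3, 0],
    [0, -1.3, 0],
    [0, -1.3, 0],
    [0.1, -1.2, 0],
    [0.4, -1.2, 0],
  ],
  delta_rot=[
    [0, 0, 0],
    [0, 0, 0],
    [0, 0, 0],
    [0, 0, 0],
    [0, 0, 0],
  ],
)

```text
time: 25.03
tool_pos: [0.6005, 0.1258, 0.1788]
tcp_rot: [-0.026, 1.57, 0.026]
wrist_force: [-0.3, -0.1, 1.3]
width: -0.001
```

Call:
carry_out(
  offset=[
    [0.6, -0.6, 0],
    [0.7, -0.7, 0],
    [0.8, -0.9, 0],
    [0.8, -0.9, 0],
    [1, -0.7, 0],
  ],
  delta_rot=[
    [0, 0, 0],
    [0, 0, 0],
    [0, 0, 0],
    [0, 0, 0],
    [0, 0, 0],
  ],
)

```text
time: 25.45
tool_pos: [0.6014, 0.0883, 0.1383]
tcp_rot: [-0.027, 1.571, 0.026]
wrist_force: [0.1, 0.2, 0.4]
width: 0.002
```

Call:
carry_out(
  offset=[
    [1, -0.7, 0],
    [1.1, -0.5, 0],
    [1.1, -0.4, 0],
    [0.7, -0.1, 0],
    [0.5, -0.1, 0],
  ],
  delta_rot=[
    [0, 0, 0],
    [0, 0, 0],
    [0, 0, 0],
    [0, 0, 0],
    [0, 0, 0],
  ],
)

```text
time: 25.87
tool_pos: [0.6011, 0.0708, 0.0934]
tcp_rot: [-0.026, 1.573, 0.026]
wrist_force: [-0.4, 0.4, -0.8]
width: -0.001
```

Call:
carry_out(
  offset=[
    [0.1, 0, 0],
    [0.1, 0, 0],
    [0.1, 0, 0],
    [0.1, 0, 0],
    [0, 0, 0],
  ],
  delta_rot=[
    [0, 0, 0],
    [0, 0, 0],
    [0, 0, 0],
    [0, 0, 0],
    [0, 0, 0],
  ],
)

```text
time: 26.28
tool_pos: [0.6024, 0.0714, 0.0917]
tcp_rot: [-0.026, 1.57, 0.027]
wrist_force: [0.3, 0.4, 0.5]
width: -0.005
```

Call:
carry_out(
  offset=[
    [0.1, 0, 0],
    [0.1, 0, 0],
    [0.1, 0, 0],
    [0, 0, 0],
    [0, 0, 0],
  ],
  delta_rot=[
    [0, 0, 0],
    [0, 0, 0],
    [0, 0, 0],
    [0, 0, 0],
    [0, 0, 0],
  ],
)

```text
time: 26.7
tool_pos: [0.6019, 0.0711, 0.0882]
tcp_rot: [-0.026, 1.571, 0.026]
wrist_force: [0.1, 0.6, -0.2]
width: 0.0
```

Call:
carry_out(
  offset=[
    [0.1, 0, 0],
    [0.1, 0, 0],
    [0, 0, 0],
    [0, 0, 0],
    [0, 0, 0],
  ],
  delta_rot=[
    [0, 0, 0],
    [0, 0, 0],
    [0, 0, 0],
    [0, 0, 0],
    [0, 0, 0],
  ],
)

```text
time: 27.12
tool_pos: [0.6021, 0.0711, 0.0879]
tcp_rot: [-0.026, 1.57, 0.026]
wrist_force: [-3.6, -0.4, 8.1]
width: 0.002
```

Call:
carry_out(
  offset=[
    [0, 0, 0],
    [-0.5, 0, 0],
    [-2, 0, 0],
    [-3, 0, 0],
    [-3, 0, 0],
  ],
  delta_rot=[
    [0, 0, 0],
    [0, 0, 0],
    [0, 0, 0],
    [0, 0, 0],
    [0, 0, 0],
  ],
)

```text
time: 27.53
tool_pos: [0.6007, 0.071, 0.1707]
tcp_rot: [-0.026, 1.574, 0.026]
wrist_force: [1.1, 0.8, -0.2]
width: -0.0
```

Call:
carry_out(
  offset=[
    [-3, -2, 0],
    [-2, -3, 0],
    [-1, -4, 0],
    [0, -4, 0],
    [0, -4, 0],
  ],
  delta_rot=[
    [0, 0, 0],
    [0, 0, 0],
    [0, 0, 0],
    [0, 0, 0],
    [0, 0, 0],
  ],
)

```text
time: 27.95
tool_pos: [0.6085, -0.1003, 0.2332]
tcp_rot: [-0.028, 1.567, 0.027]
wrist_force: [0.8, 0.1, -0.3]
width: 0.001
```

Call:
carry_out(
  offset=[
    [0, -3, 0],
    [0, -2, 0],
    [0, 0, 0],
    [0, 0, 0],
    [0, 0, 0],
  ],
  delta_rot=[
    [0, 0, 0],
    [0, 0, 0],
    [0, 0, 0],
    [0, 0, 0],
    [0, 0, 0],
  ],
)

```text
time: 28.37
tool_pos: [0.6092, -0.1482, 0.231]
tcp_rot: [-0.025, 1.571, 0.027]
wrist_force: [0.3, 0.8, 0.2]
width: 0.002
```

```bash
python3 - <<'E'
from rel import *; from m import *
rel()
snap('side','side6');snap('top','top6')
a=cv2.imread('pics/side6.png');b=cv2.imread('pics/top6.png')
cv2.imwrite('pics/final.png',cv2.resize(np.hstack([a[100:460,140:480],b[100:460,100:560]]),(800,360)))
for ns in('side','top'):
    L=carton('6',c0=(.601,.090),yaw=1.604,names=(ns,))
    q=L[(abs(L[:,0])<.055)&(abs(L[:,1])<.065)&(L[:,2]>.07)&(L[:,2]<.14)]
    A=np.c_[q[:,:2],np.ones(len(q))];k=np.linalg.lstsq(A,q[:,2],rcond=None)[0]
    print(ns,len(q),'lid plane slopes',k, 'max z',np.percentile(q[:,2],99), 'share', len(q)/((abs(L[:,0])<.055)&(abs(L[:,1])<.065)).sum())
E
```

```text
pos [ 0.6092 -0.1482  0.231 ] axes [[-0.0, -0.033, 0.999], [0.001, 0.999, 0.033], [-1.0, 0.001, -0.0]] F [0.3 0.8 0.2] t 28.3667 w 0.002
side 1429 lid plane slopes [-0.00039269 -0.00025912  0.08689946] max z 0.09001236753203974 share 0.9986023759608665
top 2727 lid plane slopes [-0.00011875  0.00085158  0.08832939] max z 0.09273944757496815 share 1.0
```

View pics/final.png

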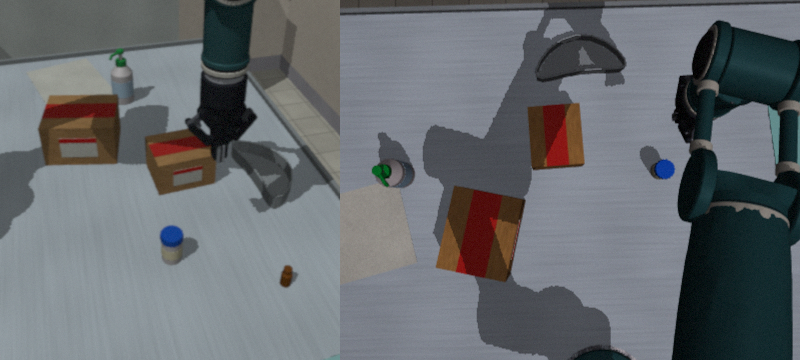

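The picture shows the small carton closed, with its red-stripe lid flat at about (180,155) in the side half and (555,135) in the top half. The blue jar, vial, dish and bottle are where they were. The arm is clear, so I'm handing the job in.

```bash
python3 -c "
from workcell import *
print(finish_job())"
```

```text
the job is handed in; nothing more can be done
None
```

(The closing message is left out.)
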